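# Stack the second parts tray on the vibrating table and set its run selector

### The job

Lift the steel parts tray by its handle, carrying the brackets in it level, and set it down gently on the tray that is bolted to the vibrating table, so that its four corner lugs drop fully into the corner sockets and it sits flush. Once it is seated and let go, turn the selector on the control box clockwise to its fourth mark (the first mark is the most anticlockwise one) and let go of it. Leave everything else on the bench where it is.

Things in the scene. Friction and masses are not known exactly. Their poses are not given: they have to be found in the camera images.
- upper_tray: the loose steel tray to stack, 0.36-0.63 kg, 200 (x) by 150 mm (y); 28 mm square posts at its corners, 62 mm high, walls 57 mm. Under each post a round lug, 14 mm thick, its lower 8 mm tapering to 9, 12 mm tall, centred at x = +-86, y = +-61 mm; it stands on them. A fixed black bar handle crosses its middle along y. Origin: centre, at the lugs' feet; z up. Half a turn makes no difference
- upper_handle (a point): centre of the upper tray's handle bar, 105 mm above the lugs' feet: bar 16 mm wide (tray x), 18 mm tall, 138 mm long (tray y), free space either side, and 39 mm between its underside and the walls below. Axes as the tray's
- upper_shoulder (a point): centre of the upper tray at the level of its posts' undersides, where the lugs begin (12 mm above the lugs' feet). Comes to lower_rim when seated. Axes as the tray's
- lower_rim (a point): centre of the lower tray at its post tops, 95 mm above the bench. The tray is bolted on the vibrating table, is as large as the upper one (200 mm x, 150 mm y), has no handle. In each 28 mm corner post, at x = +-86, y = +-61 mm, is a square socket 18 mm wide, 16 mm deep, open at the top, not chamfered. Axes: the lower tray's; either way round will do
- selector (a joint): selector angle, rad: 0 at the first mark, growing clockwise seen from above; stops just beyond the first and sixth marks. Six detents 24 degrees (0.4189 rad) apart, one at each white mark on the box: the fourth is 1.257. Let go, it snaps to the nearest detent; about 0.06 N m turns it over a click. Starts at the first or second mark
- selector_grip (a point): on the selector's axis at grip height, 88 mm above the bench. The black handle is a bar 66 mm long, 14 mm wide, top 12 mm above this point, on a disc of 34 mm radius with its top 26 mm below it. The point turns with it: x along the bar to the pointer end (white line on top, small nose at the foot), z up. Fixed grey control box 150 x 150 x 50 mm, axis at its centre
- bracket_a: loose aluminium angle bracket, 45 x 70 x 40 mm, 90 g, lying in one half of the upper tray; origin at the centre of its underside
- bracket_b: the other such bracket, in the other half of the upper tray
- paper_roll: bystander: white paper roll standing upright, 110 mm across, 200 mm tall; origin at its foot
- oil_bottle: bystander: grey plastic bottle, 60 mm across, 160 mm tall; origin at its foot
- file: bystander: flat file with a wooden handle, 260 mm long, lying crosswise at the right, beyond the control box or tray
- hammer: bystander: hammer lying on the left side of the bench
- try_square: bystander: try square with a wooden stock, 150 x 100 mm, lying on the right side
- steel_block: bystander: steel block 90 x 60 x 50 mm beyond the vibrating table
- shaker: the fixed vibrating table, 250 x 200 x 40 mm, with the lower tray bolted on its top; origin: centre of its underside on the bench, axes as the lower tray's
There are look-alikes about, which are no part of the job. Leave any brown, green or turquoise look-alike of the bracket_b alone.

How it is judged (in metres and radians):
On the way, in this order (a step that is already met when the one before it is completed fails the run):
1. the upper tray is seated with its lugs in the lower tray's sockets and let go (z of upper_shoulder in the frame of lower_rim between -0.003 and 0.003 m and horizontal distance between upper_shoulder and lower_rim below 0.005 m and angle between the x axis of upper_tray and the x axis of lower_rim, either way round below 0.06 rad and angle between upper_tray's own z axis and vertical below 0.03 rad and contact force between the fingers and upper_tray below 0.3 N), for 0.2 s.
2. the selector is turned to its fourth mark (value of joint selector between 1.15664 and 1.35664 rad), for 0.2 s.
At the end, for the whole second after the job is handed in: upper tray released and at rest on the lower one, lugs in the sockets: level within 0.03 rad, at height within 3 mm, centred within 5 mm, lined up within 0.06 rad (either way round), both brackets still in it; selector at rest within 0.1 rad of the fourth mark (1.257 rad) (all of step 1 and all of step 2 and x of bracket_a in the frame of upper_tray between -0.1 and 0.1 m and y of bracket_a in the frame of upper_tray between -0.075 and 0.075 m and z of bracket_a in the frame of upper_tray between 0 and 0.05 m and x of bracket_b in the frame of upper_tray between -0.1 and 0.1 m and y of bracket_b in the frame of upper_tray between -0.075 and 0.075 m and z of bracket_b in the frame of upper_tray between 0 and 0.05 m and linear speed of upper_tray below 0.02 m/s and velocity of joint selector between -0.1 and 0.1 rad/s); the robot touches nothing.
It fails at once if the upper tray tips more than 0.4 rad (angle between upper_tray's own z axis and vertical above 0.4 rad).
It fails at once if the upper tray is dropped onto the lower one (faster than 0.35 m/s within 25 mm of its seat) (distance between upper_shoulder and lower_rim below 0.025 m and linear speed of upper_tray above 0.35 m/s).
It fails at once if the upper tray is pressed or struck on the lower one with more than 100 N (contact force between upper_tray and shaker above 100 N).
It fails at once if a bystander is moved more than 40 mm (distance of any of paper_roll, oil_bottle, file, hammer, try_square, steel_block from where it was at the start of the episode above 0.04 m).
It also fails if it takes over 59 s, if anything falls off the work surface, if the arm or the gripper's body presses on something with over 40 N, if the wrist force passes 120 N, or if a joint passes its speed limit or range.

### The arm

A 6-joint arm with a two-finger parallel gripper is mounted at the origin on the work surface. World frame = base frame: x ahead of the robot, y to its left, z up, the work surface at z = 0. Lengths are in mm, angles in rad, forces in N, time in s.
With the tool pointing down it reaches from about 250 to 850 mm from the base axis. Payload 12.5 kg.
Tool frame: the origin (TCP) lies on the centre line of the jaws, within the pads' length; the fingertips stand 19 mm ahead of it and the grasp point (between the pads) is the TCP; z points along the fingers, y is the line along which they close (so a half turn about z gives the same grasp; the last joint's range is limited). The gripper opens to 93 mm and grips with 3 to 60 N. Pads are 15 mm wide; open, the fingers measure 128 mm over their backs; the gripper's body (75 mm by 188 mm) begins 65 mm behind the grasp point.
Start: joints at [-1.324, 0.351, 1.652, -0, 1.139, -0.085], TCP at [179.179, -519.98, 210.133] pointing down, gripper open.
Joint ranges: [-2.75, 2.75], [-0.79, 2.1], [0.01, 2.65], [-1.57, 4.71], [0.07, 3.14], [-2.87, 2.87]. Speed limits (rad/s): [2.22, 2.22, 2.79, 3.14, 3.14, 3.14].

### API

Orientations are given as a rotation vector (axis times angle).
In Python, from plant import ctrl, cams, workorder gives the robot as it stands.
- The arm moves only by the shell command python3 -m crank 'ROWS' [OPENING]. ROWS is a JSON object of lists of equal length, an entry for each row: "dp": the shift along the tool's x, y, z in units of 40 mm (1.0 is 40 mm), a list of three; "twist": the turn about the tool's z in units of 5 degrees (1.0 is 5 degrees). In form: {"dp": [[x, y, z], ...], "twist": [twist, ...]}. A call has 1 to 5 rows; each row shifts and turns the commanded pose from where the row before left it, along the tool's axes as they then stand; what a row does not reach is not made up. A row lasts 1/12 s, in which the tool goes at most 41.7 mm and 7.16 degrees, less where a joint would pass 70% of its speed; a pose out of reach is approached as far as the arm can. A call is refused whole if a number of a shift passes 1 or a number of a turn 1, either way. A call with a gripper value outside its range is refused whole. OPENING is the opening, from 0 (shut) to 1 (fully open), set as the call begins (- or left out, the last holds). The fingers move at their own pace and stop on an object; the grip force is fixed at half the most. Time passes only in rows, so rows that do not move let the fingers close. It gives the time, the measured TCP pose, the force, the opening and the grip force at its end, in the units of the state.
- ctrl.observe(): the state, without advancing time (a new reading comes with each control period).
- cams.snapshot(name): name is "side" or "top" or "wrist"; returns a dict with "image" (480x640x3 uint8, red, green, blue), "depth" (480x640 float32, mm along the optical axis (not along the pixel's ray), 0 where there is no reading), "fx", "fy", "cx", "cy" (pixels), "T" (4x4, takes a point from camera to world coordinates). Camera axes: x right, y down, z forward; pixel columns grow to the right and rows downward; lengths in mm; the calibration is good to about 2 mm. A picture is of the moment at which its call begins.
- workorder.job_done(): hands the job in; it is judged then, once.
The state is a dict: "time_s": time; "qpos": joint angles; "joint_velocities": joint speeds; "tau": joint torques, N m; "position": TCP position; "ee_rot": TCP orientation; "wrist_force": force on the tool from outside, world axes, zero at the start; "ft_torque": the same for the moment, N m; "gripper_width": opening from 0.0 (shut) to 1.0 (fully open); "grasp_force": force on a finger pad.
Only numpy, scipy, OpenCV 4.12 (cv2) and the standard library are available. Lean on these libraries where they do the work, as an engineer would, in place of code of your own. Each camera call takes 0.05 s, during which the arm holds its last target. There are 200 camera calls.

## Working session

There is one attempt and no reset: what is moved stays moved. The work goes in short steps, Python scripts to look and compute and a shell command to move; the robot and the scene stay as the last step left them, time stands still between calls to the robot, and variables do not carry over. Pictures are saved under pics/ and viewed, at most 10 in all, crops included, and the job is handed in when it is done.

```bash
mkdir -p pics; ls; cat > h.py <<'E'
import numpy as np, cv2, json
from plant import ctrl, cams, workorder
def snap(n, save=None):
    s=cams.snapshot(n); np.savez('pics/%s.npz'%(save or n),**{k:np.asarray(v) for k,v in s.items()})
    if save: cv2.imwrite('pics/%s.png'%save, s['image'][:,:,::-1])
    return s
def load(n): return dict(np.load('pics/%s.npz'%n))
def ray(s,u,v,z):
    T=np.array(s['T']); d=T[:3,:3]@np.array([(u-s['cx'])/s['fx'],(v-s['cy'])/s['fy'],1.]); o=T[:3,3]
    return o+d*(z-o[2])/d[2]
def cloud(s):
    v,u=np.mgrid[:480,:640]; d=s['depth']; T=np.array(s['T'])
    P=np.stack([(u-s['cx'])/s['fx']*d,(v-s['cy'])/s['fy']*d,d],-1)
    P=P@T[:3,:3].T+T[:3,3]; P[d<=0]=np.nan
    return P
E
python3 - <<'E'
from h import *
for n in['top','side']:
    s=snap(n,n+'0'); print(n,np.array(s['T']).round(3).tolist(),s['fx'],s['cx'],s['cy'])
print(ctrl.observe())
E
```

```text
pics
top [[0.009, -0.998, 0.059, 445.219], [-1.0, -0.01, -0.008, 18.871], [0.009, -0.059, -0.998, 1787.382], [0.0, 0.0, 0.0, 1.0]] 489.2159273308503 316.18590550843646 247.7535407289963
side [[-0.896, -0.28, 0.344, 44.764], [-0.443, 0.597, -0.669, 906.725], [-0.018, -0.752, -0.659, 1012.825], [0.0, 0.0, 0.0, 1.0]] 505.9508675753024 322.30908804925923 233.85992143631952
{'time_s': 0.1, 'qpos': array([-1.32360884e+00,  3.51172374e-01,  1.65233849e+00,  3.86951904e-05,
        1.13911095e+00, -8.45836574e-02]), 'joint_velocities': array([ 0.00207981, -0.00256908, -0.00058303,  0.00018795,  0.00018236,
       -0.000517  ]), 'tau': array([ 4.12703957e-04, -4.98026633e+01, -2.85705292e+01,  6.99958205e-02,
        2.39552243e-02, -5.56701173e-05]), 'position': array([ 179.1107386 , -519.68938597,  209.66894808]), 'ee_rot': array([-3.09745618e+00, -5.18563078e-01,  7.62533237e-05]), 'wrist_force': array([ 0.59001719, -0.83813642, -0.11641412]), 'ft_torque': array([-0.01880303, -0.03191111,  0.00024179]), 'grasp_force': 0.0, 'gripper_width': 1.0020881544777087}
```

View pics/top0.png

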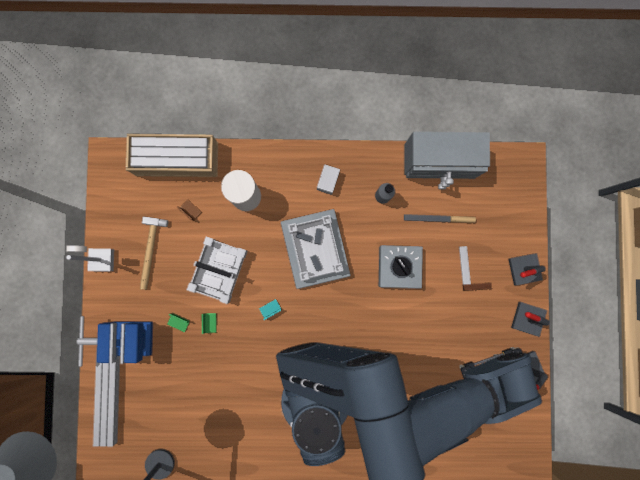

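View pics/side0.png

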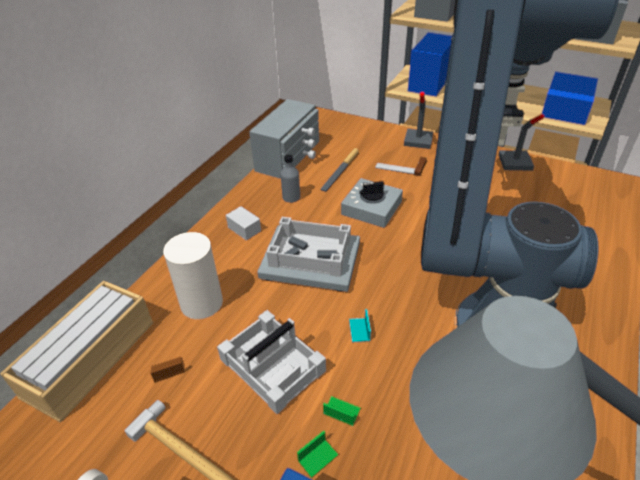

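The top view shows the upper tray with its black handle at (217,270), the lower tray on the shaker at (316,248), and the selector at (402,266). 

Possible mix-ups:
- **Trays:** the loose one at (217,270) has the handle. The one at (316,248) has none, so it is bolted down.
- **Bracket look-alikes to leave alone:** green (178,322) and (209,322), turquoise (270,310), brown (189,210).
- **Selector:** (402,266) is the only one.

```bash
cat > m.py <<'E'
from h import *
def rect(P,sel,name):
    p=P[sel]; r=cv2.minAreaRect(p[:,:2].astype(np.float32)); print(name,len(p),'z',np.percentile(p[:,2],[5,50,95]).round(1),np.round(r[0],1),np.round(r[1],1),round(r[2],2)); return r
def around(P,x,y,w): return (abs(P[...,0]-x)<w)&(abs(P[...,1]-y)<w)
E
python3 - <<'E'
from m import *
s=load('top0'); P=cloud(s); im=s['image'].astype(int)
for n,u,v in[('up',217,270),('lo',316,248),('sel',402,266)]: print(n,ray(s,u,v,90).round(1))
U=ray(s,217,270,90); L=ray(s,316,248,90); S=ray(s,402,266,90)
z=P[...,2]; dark=im.max(-1)<70
rect(P,around(P,*U[:2],150)&(z>98)&(z<125)&dark,'handle')
rect(P,around(P,*U[:2],140)&(z>66)&(z<80),'uposts')
rect(P,around(P,*L[:2],140)&(z>85)&(z<105),'lower')
rect(P,around(P,*S[:2],110)&(z>85)&(z<115),'selbar')
rect(P,around(P,*S[:2],110)&(z>40)&(z<58),'box')
s=load('side0'); P=cloud(s); im=s['image'].astype(int); z=P[...,2]; dark=im.max(-1)<70
rect(P,around(P,*U[:2],150)&(z>98)&(z<125)&dark,'handle')
rect(P,around(P,*U[:2],140)&(z>66)&(z<80),'uposts')
rect(P,around(P,*L[:2],140)&(z>85)&(z<105),'lower')
rect(P,around(P,*S[:2],110)&(z>85)&(z<115),'selbar')
im=load('top0')['image']
a=np.hstack([cv2.resize(im[225:315,180:260],(360,400),interpolation=3),cv2.resize(im[235:295,370:430],(400,400),interpolation=3)])
cv2.imwrite('pics/c0.png',a[:,:,::-1])
E
```

```text
up [464.7 347.3  90. ]
lo [544.2   5.4  90. ]
sel [ 484.5 -293.9   90. ]
handle 156 z [107.5 113.3 119.7] [468.1 356.3] [123.5  16.5] 72.16
uposts 43 z [66.2 68.2 72. ] [467.8 354.5] [146.  196.7] 71.55
lower 311 z [86.1 92.5 99.6] [547.5   7.4] [200.7 150.2] 13.96
selbar 89 z [ 89.6  97.8 104.3] [ 484.2 -298.8] [64.7 15.9] 32.28
box 1421 z [42.9 49.4 56.3] [ 485.2 -298.7] [151.6 149.8] 88.87
handle 433 z [103.5 115.  119. ] [465.1 356.1] [127.9  15.2] 71.98
uposts 154 z [66.1 67.3 77.5] [466.  355.6] [148.9 200.7] 71.6
lower 829 z [85.8 92.2 99.2] [547.1   5.4] [200.8 158.4] 14.02
selbar 151 z [ 85.9  98.2 105. ] [ 485.1 -299.9] [65.5 27.4] 41.42
```

View pics/c0.png

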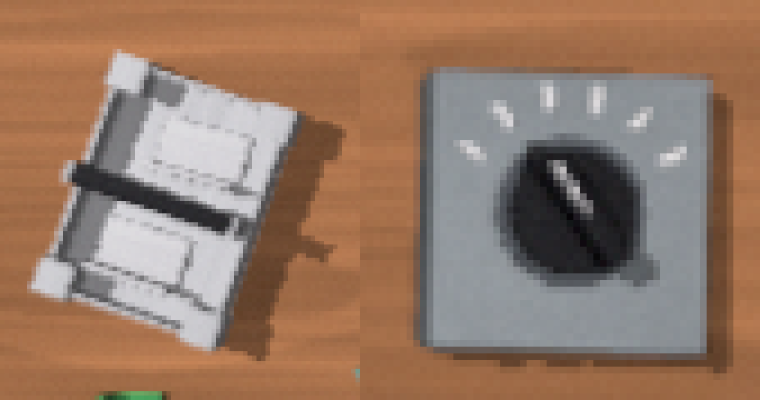

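The crop confirms the choice: a black handle with two light brackets in the tray. The selector pointer is at the second of its six marks. First I turn the tool 53° and rise.

```bash
python3 -m crank '{"dp":[[0,0,-0.4],[0,0,-0.4],[0,0,-0.4],[0,0,-0.4],[0,0,-0.4]],"twist":[-1,-1,-1,-1,-1]}' 1 
python3 -m crank '{"dp":[[0,0,0],[0,0,0],[0,0,0],[0,0,0],[0,0,0]],"twist":[-1,-1,-1,-1,-1]}' 
python3 -m crank '{"dp":[[0,0,0],[0.5,0,0],[1,0,0],[1,0,0],[1,0,0]],"twist":[-0.6,0,0,0,0]}'
python3 -c "
from m import *
s=load('top0');P=cloud(s);z=P[...,2]
rect(P,around(P,620,270,130)&(z>185)&(z<215),'roll')
rect(P,around(P,600,-250,80)&(z>120)&(z<175),'bottle')"
```

```text
time_s: 0.52
position: [179.1, -519.7, 290.6]
ee_rot: [-2.909, -1.183, -0.0]
wrist_force: [0.8, -0.2, -0.5]
gripper_width: 1.002
grasp_force: 0.0
time_s: 0.93
position: [179.1, -519.8, 289.8]
ee_rot: [-2.585, -1.785, -0.0]
wrist_force: [-0.2, -0.4, 0.5]
gripper_width: 0.995
grasp_force: 0.0
time_s: 1.35
position: [222.4, -385.1, 289.5]
ee_rot: [-2.541, -1.845, -0.0]
wrist_force: [0.7, -0.2, 1.0]
gripper_width: 0.995
grasp_force: 0.0
roll 572 z [192.6 199.6 205.5] [716.5 262.4] [ 65.7 107.7] 0.73Traceback (most recent call last):
  File "<string>", line 5, in <module>
    rect(P,around(P,600,-250,80)&(z>120)&(z<175),'bottle')
    ~~~~^^^^^^^^^^^^^^^^^^^^^^^^^^^^^^^^^^^^^^^^^^^^^^^^^^
  File "m.py", line 3, in rect
    p=P[sel]; r=cv2.minAreaRect(p[:,:2].astype(np.float32)); print(name,len(p),'z',np.percentile(p[:,2],[5,50,95]).round(1),np.round(r[0],1),np.round(r[1],1),round(r[2],2)); return r
                                                                                   ~~~~~~~~~~~~~^^^^^^^^^^^^^^^^^^
    return _quantile_unchecked(
        a, q, axis, out, overwrite_input, method, keepdims, weights)
    return _ureduce(a,
                    func=_quantile_ureduce_func,
    ...<5 lines>...
                    overwrite_input=overwrite_input,
                    method=method)
    r = func(a, **kwargs)
    result = _quantile(arr,
                       quantiles=q,
    ...<2 lines>...
                       out=out,
                       weights=wgt)
    slices_having_nans = np.isnan(arr[-1, ...])
                                  ~~~^^^^^^^^^
IndexError: index -1 is out of bounds for axis 0 with size 0
```

```bash
python3 -m crank '{"dp":[[1,0,0],[1,0,0],[1,0,0],[1,0,0],[1,0,0]],"twist":[0,0,0,0,0]}' >/dev/null
python3 -m crank '{"dp":[[1,0,0],[1,0,0],[1,0,0],[1,0,0],[1,0,0]],"twist":[0,0,0,0,0]}' >/dev/null
python3 -m crank '{"dp":[[1,0,0],[1,0,0],[1,0,0],[1,0,0],[0.8,0,0]],"twist":[0,0,0,0,0]}' 
python3 -m crank '{"dp":[[0.8,0,0],[0.7,0,0],[0.5,0,0],[0,0,0]],"twist":[0,0,0,0]}' 
python3 - <<'E'
from m import *
s=snap('wrist','w1'); print(np.array(s['T']).round(3).tolist())
P=cloud(s); z=P[...,2]; dark=s['image'].max(-1)<70
rect(P,around(P,467,356,150)&(z>98)&(z<125)&dark,'handle')
rect(P,around(P,467,356,140)&(z>66)&(z<80),'uposts')
o=ctrl.observe(); print(o['position'],o['qpos'].round(2))
E
```

```text
time_s: 2.6
position: [405.3, 179.0, 289.9]
ee_rot: [-2.54, -1.848, 0.0]
wrist_force: [0.8, -0.5, 1.1]
gripper_width: 1.001
grasp_force: 0.0
time_s: 2.93
position: [430.3, 255.0, 289.4]
ee_rot: [-2.539, -1.849, 0.001]
wrist_force: [-0.0, 0.2, 0.4]
gripper_width: 1.002
grasp_force: 0.0
[[0.952, -0.292, -0.088, 455.174], [-0.305, -0.912, -0.275, 332.49], [-0.0, 0.289, -0.957, 463.667], [0.0, 0.0, 0.0, 1.0]]
handle 2490 z [111.8 113.6 114.9] [467.2 355.4] [129.5  15.5] 72.11Traceback (most recent call last):
  File "<stdin>", line 5, in <module>
  File "m.py", line 3, in rect
    p=P[sel]; r=cv2.minAreaRect(p[:,:2].astype(np.float32)); print(name,len(p),'z',np.percentile(p[:,2],[5,50,95]).round(1),np.round(r[0],1),np.round(r[1],1),round(r[2],2)); return r
                                                                                   ~~~~~~~~~~~~~^^^^^^^^^^^^^^^^^^
    return _quantile_unchecked(
        a, q, axis, out, overwrite_input, method, keepdims, weights)
    return _ureduce(a,
                    func=_quantile_ureduce_func,
    ...<5 lines>...
                    overwrite_input=overwrite_input,
                    method=method)
    r = func(a, **kwargs)
    result = _quantile(arr,
                       quantiles=q,
    ...<2 lines>...
                       out=out,
                       weights=wgt)
    slices_having_nans = np.isnan(arr[-1, ...])
                                  ~~~^^^^^^^^^
IndexError: index -1 is out of bounds for axis 0 with size 0
```

View pics/w1.png

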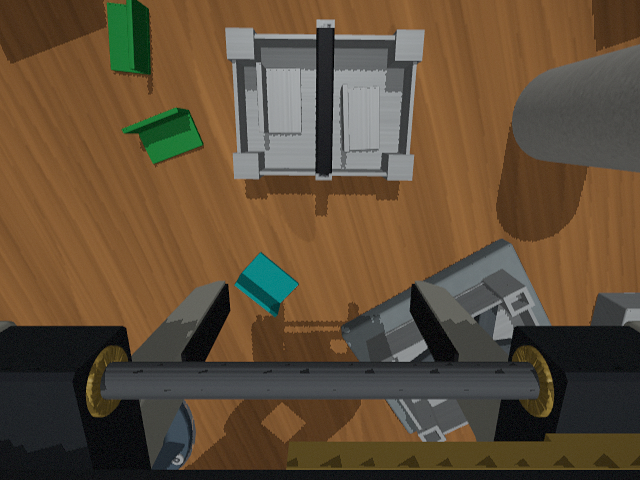

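The wrist picture shows the tray with its handle at (325,100), both brackets beside it, and the lower tray partly in view around (450,350). I'll use the corner posts to refine the centre.

```bash
python3 - <<'E'
from m import *
s=load('w1');P=cloud(s); z=P[...,2]
r=rect(P,around(P,467,356,140)&(z>54)&(z<68),'uposts')
rect(P,around(P,467,356,150)&(z>106)&(z<125),'handle')
s=load('top0');P=cloud(s); z=P[...,2]
rect(P,around(P,467,356,140)&(z>54)&(z<66),'uposts top')
o=ctrl.observe(); p=o['position']; R=cv2.Rodrigues(o['ee_rot'])[0]
for c in ([467.2,355.4,105],): print('move tool units',(R.T@(np.array(c)-p)/40).round(3), 'tool y ang',np.degrees(np.arctan2(R[1,1],R[0,1])))
E
```

```text
uposts 5805 z [55.  60.4 62.9] [466.9 355.1] [150.1 200.5] 71.68
handle 2759 z [111.7 113.6 115. ] [467.1 355. ] [138.4  15.9] 71.94
uposts top 402 z [54.6 59.6 65. ] [466.9 355.6] [152.6 199.3] 71.58
move tool units [2.717 0.111 4.607] tool y ang -17.871927456806773
```

```bash
python3 -m crank '{"dp":[[0.7,0.11,0.3],[1,0,0.2],[1,0,0.1],[0,0,0.9],[0,0,1]],"twist":[0,0,0,0,0]}' 1 >/dev/null
python3 -m crank '{"dp":[[0,0,0.9],[0,0,0.7],[0,0,0.4],[0,0,0.15],[0,0,0]],"twist":[0,0,0,0,0]}'
python3 -m crank '{"dp":[[0,0,0],[0,0,0],[0,0,0],[0,0,0],[0,0,0]],"twist":[0,0,0,0,0]}' 0 >/dev/null
python3 -m crank '{"dp":[[0,0,0],[0,0,0],[0,0,0],[0,0,0],[0,0,0]],"twist":[0,0,0,0,0]}' 0
```

```text
time_s: 3.82
position: [467.0, 352.6, 103.2]
ee_rot: [-2.542, -1.846, 0.004]
wrist_force: [0.2, -0.5, -0.3]
gripper_width: 0.998
grasp_force: 0.0
time_s: 4.65
position: [467.5, 353.7, 104.1]
ee_rot: [-2.541, -1.847, 0.0]
wrist_force: [0.3, -0.4, 0.8]
gripper_width: 0.335
grasp_force: 0.0
```

```bash
python3 -m crank '{"dp":[[0,0,0],[0,0,0],[0,0,0],[0,0,0],[0,0,0]],"twist":[0,0,0,0,0]}' 0 >/dev/null
python3 -m crank '{"dp":[[0,0,0],[0,0,0],[0,0,-0.1],[0,0,-0.2],[0,0,-0.3]],"twist":[0,0,0,0,0]}' 0
python3 -m crank '{"dp":[[0,0,-0.5],[0,0,-0.6],[0,0,-0.6],[0,0,-0.6],[0,0,-0.4]],"twist":[0,0,0,0,0]}' 0
python3 -m crank '{"dp":[[0,0,-0.3],[0,0,-0.2],[0,0,0],[0,0,0]],"twist":[0,0,0,0]}' 0
```

```text
time_s: 5.48
position: [466.9, 353.1, 127.7]
ee_rot: [2.541, 1.847, -0.004]
wrist_force: [0.3, -0.0, -7.1]
gripper_width: 0.15
grasp_force: 30.0
time_s: 5.9
position: [467.9, 353.8, 239.6]
ee_rot: [2.541, 1.847, 0.005]
wrist_force: [0.8, -0.4, -6.2]
gripper_width: 0.153
grasp_force: 30.0
time_s: 6.23
position: [467.4, 353.5, 256.1]
ee_rot: [2.541, 1.847, 0.0]
wrist_force: [0.8, -0.2, -7.3]
gripper_width: 0.151
grasp_force: 30.0
```

```bash
python3 - <<'E'
from m import *
a=np.radians(13.98); A=np.array([[np.cos(a),np.sin(a)],[-np.sin(a),np.cos(a)]])
for n in['w1','top0','side0']:
    s=load(n); P=cloud(s); z=P[...,2]; q=(P[...,:2]-[547.4,7.0])@A.T
    m=around(P,547,7,140)&(z>88)&(z<102); m[300:]&=(n!='w1')
    print(n,m.sum(), np.nanmedian(z[m]))
    Q=q[m]
    for k,(i,w) in {'+x':(0,1),'-x':(0,-1),'+y':(1,1),'-y':(1,-1)}.items():
        print(k,np.sort(w*Q[:,i])[::-1][[0,2,5,10,20]].round(1),end=' ')
    print()
# w1 bright corner points
s=load('w1');P=cloud(s);print([P[v,u].round(1) for u,v in[(518,300),(432,435)]])
o=ctrl.observe();print(o['qpos'].round(2),o['position'])
im=load('w1')['image'][220:460,330:570]
cv2.imwrite('pics/c1.png',cv2.resize(np.hstack([im,cv2.resize(load('top0')['image'][200:296,270:366],(240,240))]),None,fx=1.6,fy=1.6)[:,:,::-1])
E
```

```text
w1 251 94.33850613038823
+x [99.7 99.6 99.3 98.9 98.3] -x [-70.  -71.5 -71.7 -72.3 -74.2] +y [76.7 76.5 76.2 76.1 75.8] -y [-56.5 -57.8 -58.8 -59.5 -61.7] 
top0 263 93.31880940070869
+x [100.6  99.3  99.1  97.8  95.6] -x [100.1  99.7  99.2  97.9  95.8] +y [75.5 75.2 74.4 73.3 71.4] -y [74.4 73.4 72.9 72.1 70.1] 
side0 672 93.21855239788181
+x [99.7 99.5 98.6 97.8 96.3] -x [101.1 100.6 100.4 100.   98.6] +y [77.8 77.3 77.  76.4 75.2] -y [77.9 76.5 76.1 75.2 73.7] 
[array([621.9,  79.7,  79.9]), array([480.7, -82.6,  83. ])]
[ 0.57  0.38  1.5  -0.    1.27  0.88] [467.39940168 353.53538188 256.1496655 ]
```

View pics/c1.png

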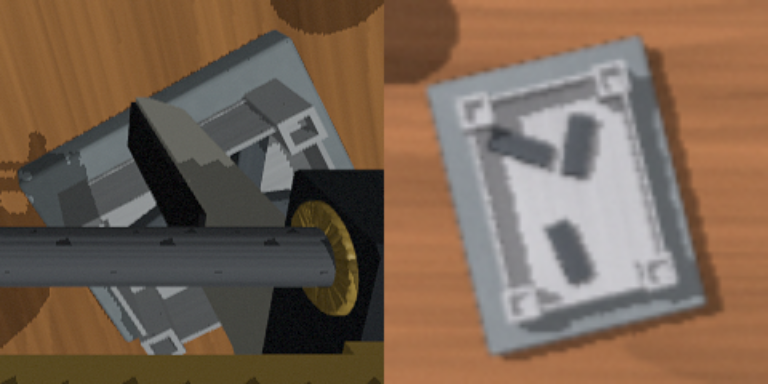

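The right half shows all four sockets of the lower tray clearly. The left half shows two of them at about (300,130) and (165,345). The views agree on a lower centre near (547.1, 7.5) at 14.0°. Next I turn and carry the tray.

```bash
python3 -m crank '{"dp":[[0,0,0],[0,0,0],[0,0,0],[0,0,0],[0,0,0]],"twist":[-0.5,-0.9,-0.9,-0.9,-0.9]}' 0 >/dev/null
python3 -m crank '{"dp":[[0,0,0],[0,0,0],[0,0,0],[-0.2,0,0],[-0.4,0,0]],"twist":[-0.9,-0.9,-0.5,0,0]}' 0 
python3 -m crank '{"dp":[[-0.6,0,0],[-0.7,0,0],[-0.7,0,0],[-0.7,0,0],[-0.7,0,0]],"twist":[0,0,0,0,0]}' 0 >/dev/null
python3 -m crank '{"dp":[[-0.7,0,0],[-0.7,0,0],[-0.7,0,0],[-0.7,0,0],[-0.7,0,0]],"twist":[0,0,0,0,0]}' 0 >/dev/null
python3 -m crank '{"dp":[[-0.6,-0.1,0],[-0.5,-0.06,0],[-0.2,0,0],[-0.1,0,0],[0,0,0]],"twist":[0,0,0,0,0]}' 0 >/dev/null
python3 -m crank '{"dp":[[0,0,0],[0,0,0],[0,0,0],[0,0,0]],"twist":[0,0,0,0]}' 0
cat > chk.py <<'E'
from m import *
o=ctrl.observe(); p=o['position']; R=cv2.Rodrigues(o['ee_rot'])[0]
print(p,'ang y',np.degrees(np.arctan2(R[1,1],R[0,1])),'z',R[:,2].round(4),o['wrist_force'].round(1))
print('units to go',(R.T@(np.array([547.5,6.0,200])-p)/40).round(3))
E
python3 - <<'E'
from chk import *
for n in['top','side']:
    s=snap(n,n+'2');P=cloud(s);z=P[...,2]
    h=p[2]-105
    rect(P,around(P,*p[:2],130)&(z>h+54)&(z<h+68),n+' posts')
    rect(P,around(P,*p[:2],130)&(z>h+100)&(z<h+122)&(s['image'].max(-1)<90),n+' handle')
E
```

```text
time_s: 7.07
position: [472.7, 330.7, 255.1]
ee_rot: [-1.933, -2.475, 0.002]
wrist_force: [-0.8, 0.7, -7.1]
gripper_width: 0.153
grasp_force: 30.0
time_s: 8.65
position: [547.4, 7.4, 256.1]
ee_rot: [-1.933, -2.477, -0.0]
wrist_force: [0.0, -0.6, -7.1]
gripper_width: 0.156
grasp_force: 30.0
[547.41288162   7.39196659 256.1446343 ] ang y 14.059655701341567 z [ 0.  0. -1.] [ 0.  -0.6 -7.1]
units to go [-0.034 -0.006  1.404]
top posts 169 z [207.4 213.4 218.2] [548.4   8.5] [199.8 149.1] 14.02Traceback (most recent call last):
  File "<stdin>", line 6, in <module>
  File "m.py", line 3, in rect
    p=P[sel]; r=cv2.minAreaRect(p[:,:2].astype(np.float32)); print(name,len(p),'z',np.percentile(p[:,2],[5,50,95]).round(1),np.round(r[0],1),np.round(r[1],1),round(r[2],2)); return r
                                                                                   ~~~~~~~~~~~~~^^^^^^^^^^^^^^^^^^
    return _quantile_unchecked(
        a, q, axis, out, overwrite_input, method, keepdims, weights)
    return _ureduce(a,
                    func=_quantile_ureduce_func,
    ...<5 lines>...
                    overwrite_input=overwrite_input,
                    method=method)
    r = func(a, **kwargs)
    result = _quantile(arr,
                       quantiles=q,
    ...<2 lines>...
                       out=out,
                       weights=wgt)
    slices_having_nans = np.isnan(arr[-1, ...])
                                  ~~~^^^^^^^^^
IndexError: index -1 is out of bounds for axis 0 with size 0
```

```bash
python3 -m crank '{"dp":[[-0.03,-0.015,0.3],[0,0,0.4],[0,0,0.3],[0,0,0.2],[0,0,0.1]],"twist":[0,0,0,0,0]}' 0 >/dev/null
python3 -m crank '{"dp":[[0,0,0],[0,0,0],[0,0,0]],"twist":[0,0,0]}' 0
python3 - <<'E'
from chk import *
s=snap('side','side3');P=cloud(s);z=P[...,2]
h=p[2]-105
rect(P,around(P,*p[:2],130)&(z>h+57)&(z<h+68),'posts')
s=snap('top','top3');P=cloud(s);z=P[...,2]
rect(P,around(P,*p[:2],130)&(z>h+54)&(z<h+68),'posts')
im=cv2.resize(load('side3')['image'][170:310,220:400],(800,600),interpolation=2);cv2.imwrite('pics/c3.png',im[:,:,::-1])
E
```

```text
time_s: 9.37
position: [547.6, 5.4, 204.9]
ee_rot: [1.933, 2.475, 0.001]
wrist_force: [-0.5, -0.1, -7.0]
gripper_width: 0.151
grasp_force: 30.0
[547.63077157   5.42383653 204.92447194] ang y 14.014322927634057 z [ 1.3e-03 -1.0e-04 -1.0e+00] [-0.5 -0.1 -7. ]
units to go [0.015 0.    0.123]
posts 729 z [157.6 162.  167.1] [548.7   6.4] [201.5 155.2] 13.94
posts 152 z [156.2 162.  167. ] [548.9   6.9] [199.9 148.9] 13.89
```

View pics/c3.png

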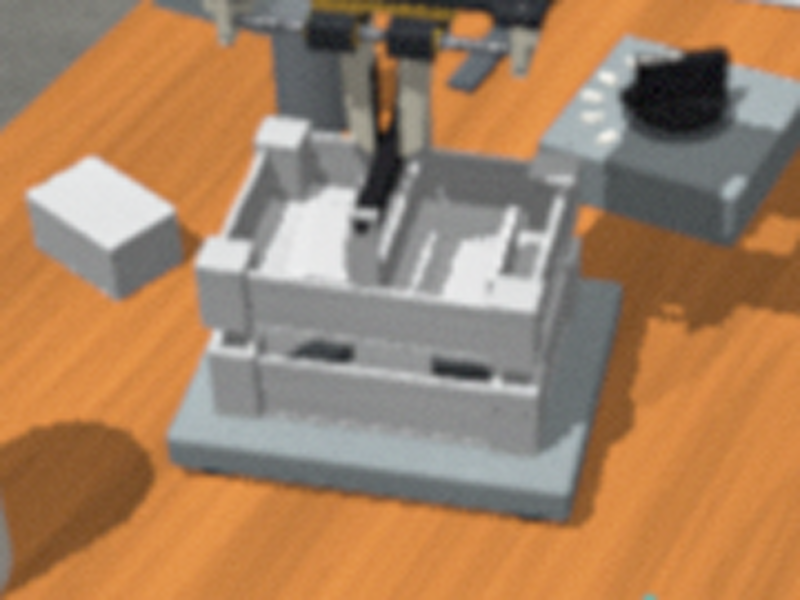

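The view shows the tray level just above the lower one, corners nearly lined up. The cameras put it about 1 mm too far in +x, so I'll correct that and lower it slowly.

```bash
python3 -m crank '{"dp":[[0.005,-0.025,0.05],[0,0,0.07],[0,0,0.07],[0,0,0.05],[0,0,0]],"twist":[0,0,0,0,0]}' 0 
python3 -m crank '{"dp":[[0,0,0.05],[0,0,0],[0,0,0]],"twist":[0,0,0]}' 0
```

```text
time_s: 9.88
position: [545.9, 5.4, 193.9]
ee_rot: [-1.933, -2.475, 0.001]
wrist_force: [0.4, 0.2, -6.8]
gripper_width: 0.154
grasp_force: 30.0
time_s: 10.13
position: [546.1, 5.4, 192.5]
ee_rot: [-1.934, -2.476, 0.0]
wrist_force: [-0.4, -1.0, -7.1]
gripper_width: 0.154
grasp_force: 30.0
```

```bash
python3 -m crank '{"dp":[[0,0,0.05],[0,0,0],[0,0,0]],"twist":[0,0,0]}' 0 
python3 -m crank '{"dp":[[0,0,0.04],[0,0,0],[0,0,0]],"twist":[0,0,0]}' 0
```

```text
time_s: 10.38
position: [546.1, 5.4, 190.5]
ee_rot: [-1.934, -2.476, 0.0]
wrist_force: [0.4, -0.4, -6.9]
gripper_width: 0.154
grasp_force: 30.0
time_s: 10.63
position: [546.1, 5.4, 188.8]
ee_rot: [-1.934, -2.476, 0.0]
wrist_force: [0.3, -0.2, -7.8]
gripper_width: 0.15
grasp_force: 30.0
```

```bash
python3 -m crank '{"dp":[[0,0,0.03],[0,0,0],[0,0,0]],"twist":[0,0,0]}' 0 
python3 -m crank '{"dp":[[0,0,0.02],[0,0,0],[0,0,0]],"twist":[0,0,0]}' 0
```

```text
time_s: 10.88
position: [546.1, 5.4, 187.7]
ee_rot: [-1.934, -2.476, 0.0]
wrist_force: [-0.5, 0.3, -7.1]
gripper_width: 0.15
grasp_force: 30.0
time_s: 11.13
position: [546.4, 5.4, 187.2]
ee_rot: [1.934, 2.475, 0.001]
wrist_force: [0.1, 1.2, -4.6]
gripper_width: 0.15
grasp_force: 30.0
```

Contact is starting at the expected seat height. I'll go slightly lower, then release.

```bash
python3 -m crank '{"dp":[[0,0,0.02],[0,0,0],[0,0,0]],"twist":[0,0,0]}' 0 
python3 -m crank '{"dp":[[0,0,0],[0,0,0],[0,0,0],[0,0,0],[0,0,0]],"twist":[0,0,0,0,0]}' 0.8
python3 -m crank '{"dp":[[0,0,0],[0,0,0],[0,0,0],[0,0,0],[0,0,0]],"twist":[0,0,0,0,0]}' 0.8
```

```text
time_s: 11.38
position: [546.4, 5.3, 187.0]
ee_rot: [1.933, 2.475, 0.001]
wrist_force: [-3.7, 0.2, 4.6]
gripper_width: 0.153
grasp_force: 30.0
time_s: 11.8
position: [546.3, 5.4, 186.1]
ee_rot: [1.934, 2.476, 0.0]
wrist_force: [0.5, -0.5, 0.1]
gripper_width: 0.463
grasp_force: 0.0
time_s: 12.22
position: [546.2, 5.4, 186.1]
ee_rot: [-1.934, -2.476, -0.0]
wrist_force: [0.2, 0.2, 0.1]
gripper_width: 0.787
grasp_force: 0.0
```

```bash
python3 -m crank '{"dp":[[0,0,-0.2],[0,0,-0.5],[0,0,-0.9],[0,0,-0.9],[0,0,-0.5]],"twist":[0,0,0,0,0]}' 1
python3 -m crank '{"dp":[[0,0,0],[0,0,0],[0,0,0],[0,0,0],[0,0,0]],"twist":[1,1,1,1,1]}' >/dev/null
python3 -m crank '{"dp":[[0,0,0],[0,0,0],[0,0,0],[0,0,0],[0,0,0]],"twist":[1,1,1,1,1]}' >/dev/null
python3 -m crank '{"dp":[[0,0,0],[0,0,0],[0,0,0],[0,0,0]],"twist":[1,1,1,0.6]}'
python3 - <<'E'
from chk import *
s=snap('top','top4');P=cloud(s);z=P[...,2]
rect(P,around(P,547,7,130)&(z>138)&(z<152),'posts')
s=snap('side','side4');P=cloud(s);z=P[...,2]
rect(P,around(P,547,7,130)&(z>138)&(z<152),'posts side')
d=np.array([396,-364,p[2]])-p;print('to view pt',(R.T@d/40).round(2))
im=cv2.resize(s['image'][170:310,220:400],(800,600),interpolation=2);cv2.imwrite('pics/c4.png',im[:,:,::-1])
E
```

```text
time_s: 12.63
position: [546.9, 5.4, 310.8]
ee_rot: [1.932, 2.473, 0.004]
wrist_force: [1.0, -0.6, -0.3]
gripper_width: 0.995
grasp_force: 0.0
time_s: 13.8
position: [546.1, 5.4, 306.8]
ee_rot: [2.99, 0.964, 0.001]
wrist_force: [-0.1, -0.1, 0.4]
gripper_width: 1.001
grasp_force: 0.0
[546.13986705   5.36463309 306.82242175] ang y -54.26447770150946 z [ 5.e-04 -0.e+00 -1.e+00] [-0.1 -0.1  0.4]
units to go [0.036 0.006 2.671]
posts 85 z [138.6 143.  149.6] [547.1   7.7] [197.6 147.8] 14.18
posts side 832 z [138.6 143.9 150.1] [546.7   6. ] [200.8 157.3] 14.03
to view pt [-8.44  5.3  -0.  ]
```

View pics/c4.png

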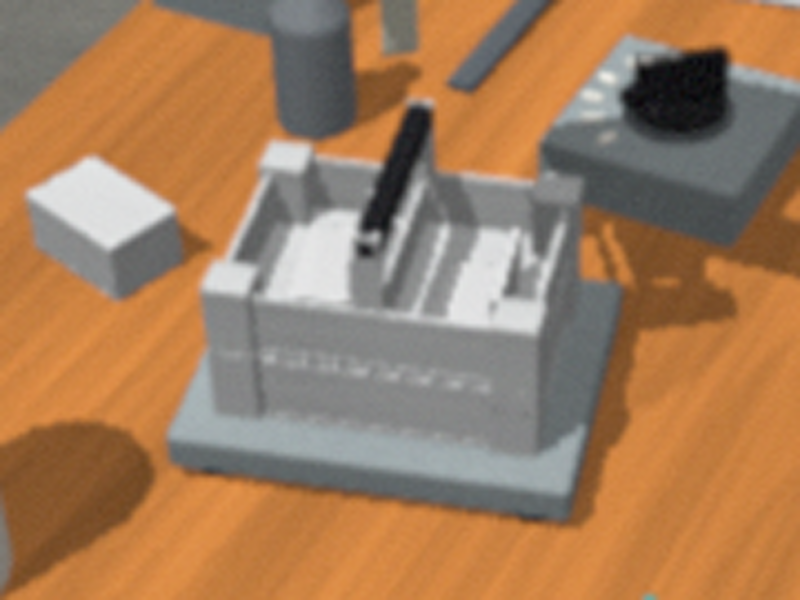

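The tray sits flush: the posts meet with no gap and the post tops are at about 145 mm. Now on to the selector.

```bash
python3 -m crank '{"dp":[[-0.4,0.25,0],[-0.8,0.5,0],[-0.8,0.5,0],[-0.8,0.5,0],[-0.8,0.5,0]],"twist":[0,0,0,0,0]}' >/dev/null
python3 -m crank '{"dp":[[-0.8,0.5,0],[-0.8,0.5,0],[-0.8,0.5,0],[-0.8,0.5,0],[-0.8,0.5,0]],"twist":[0,0,0,0,0]}' >/dev/null
python3 -m crank '{"dp":[[-0.6,0.4,0],[-0.2,0.15,0],[0,0,0],[0,0,0]],"twist":[0,0,0,0]}'
python3 - <<'E'
from chk import *
s=snap('wrist','w5');P=cloud(s);z=P[...,2]
rect(P,around(P,485,-299,60)&(z>94)&(z<106),'bar top')
rect(P,around(P,485,-299,60)&(z>56)&(z<68),'disc')
rect(P,around(P,485,-299,110)&(z>44)&(z<55),'box')
w=(s['image'].min(-1)>190)&around(P,485,-299,70)&(z>94)&(z<106)
rect(P,w,'white line')
E
```

```text
time_s: 15.07
position: [399.2, -363.1, 306.2]
ee_rot: [-2.987, -0.972, -0.0]
wrist_force: [0.0, -0.8, -0.4]
gripper_width: 0.996
grasp_force: 0.0
[ 399.17704621 -363.1465581   306.17041663] ang y -53.96498357786139 z [ 1.e-04  5.e-04 -1.e+00] [ 0.  -0.8 -0.4]
units to go [ 8.427 -5.28   2.659]
bar top 969 z [ 98.   99.7 101.2] [ 483.4 -300.3] [65.5 14. ] 35.68
disc 2168 z [60.4 61.8 63.1] [ 484.4 -299.6] [66.6 67.1] 61.58
box 14767 z [48.2 49.9 53.3] [ 484.5 -299.3] [150.3 150.5] 88.98
white line 51 z [ 99.2 100.3 101.6] [ 497.2 -290.4] [27.8  2. ] 36.09
```

View pics/w5.png

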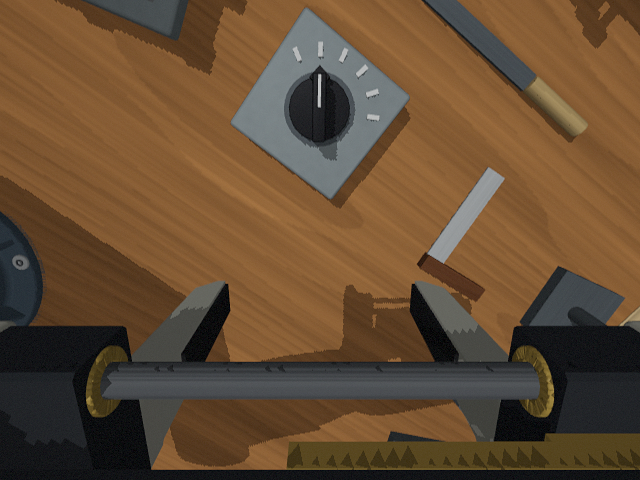

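The pointer at (320,80) is on the second of the six marks, with the bar at 36°. The tool axis already lines up with the bar.

```bash
python3 -m crank '{"dp":[[0.5,-0.035,0],[0.8,0,0],[0.8,0,0],[0.4,0,0],[0.15,0,0.3]],"twist":[0,0,0,0,0]}' 1 >/dev/null
python3 -m crank '{"dp":[[0,0,0.8],[0,0,1],[0,0,1],[0,0,0.9],[0,0,0.6]],"twist":[0,0,0,0,0]}'
python3 -m crank '{"dp":[[0,0,0.5],[0,0,0.3],[0,0,0.05],[0,0,0],[0,0,0]],"twist":[0,0,0,0,0]}'
```

```text
time_s: 15.95
position: [482.2, -298.3, 118.2]
ee_rot: [-2.984, -0.972, 0.004]
wrist_force: [-0.3, -0.3, 0.7]
gripper_width: 0.998
grasp_force: 0.0
time_s: 16.37
position: [484.4, -300.4, 89.2]
ee_rot: [2.986, 0.971, 0.001]
wrist_force: [-0.7, -0.3, 0.0]
gripper_width: 1.0
grasp_force: 0.0
```

```bash
Z='[[0,0,0],[0,0,0],[0,0,0],[0,0,0],[0,0,0]]'
python3 -m crank '{"dp":[[0,0,0],[0,0,0],[0,0,0],[0,0,0],[0,0,0]],"twist":[0,0,0,0,0]}' 0 >/dev/null
python3 -m crank '{"dp":[[0,0,0],[0,0,0],[0,0,0],[0,0,0],[0,0,0]],"twist":[0,0,0,0,0]}' 0 >/dev/null
python3 -m crank '{"dp":[[0,0,0],[0,0,0],[0,0,0],[0,0,0],[0,0,0]],"twist":[0,0,0,0,0]}' 0
python3 -m crank '{"dp":[[0,0,0],[0,0,0],[0,0,0],[0,0,0],[0,0,0]],"twist":[0.6,0.8,0.8,0.8,0.8]}' 0
python3 -m crank '{"dp":[[0,0,0],[0,0,0],[0,0,0],[0,0,0],[0,0,0]],"twist":[0.8,0.8,0.8,0.8,0.8]}' 0
python3 -m crank '{"dp":[[0,0,0],[0,0,0],[0,0,0],[0,0,0],[0,0,0]],"twist":[0.8,0.8,0.2,0,0]}' 0
```

```text
time_s: 17.62
position: [484.0, -300.4, 88.1]
ee_rot: [2.987, 0.971, 0.0]
wrist_force: [0.8, -1.9, -1.3]
gripper_width: 0.142
grasp_force: 30.0
time_s: 18.03
position: [484.0, -300.2, 88.1]
ee_rot: [-3.108, -0.459, -0.0]
wrist_force: [0.1, -1.4, -0.1]
gripper_width: 0.144
grasp_force: 30.0
time_s: 18.45
position: [483.9, -300.1, 88.1]
ee_rot: [-3.14, 0.087, 0.0]
wrist_force: [1.0, 0.1, 0.1]
gripper_width: 0.142
grasp_force: 30.0
time_s: 18.87
position: [483.9, -300.0, 88.1]
ee_rot: [-3.124, 0.325, 0.0]
wrist_force: [1.9, 2.1, -0.7]
gripper_width: 0.137
grasp_force: 30.0
```

```bash
python3 -m crank '{"dp":[[0,0,0],[0,0,0],[0,0,0],[0,0,0],[0,0,0]],"twist":[0,0,0,0,0]}' 1 >/dev/null
python3 -m crank '{"dp":[[0,0,0],[0,0,0],[0,0,0],[0,0,0],[0,0,0]],"twist":[0,0,0,0,0]}' 1 >/dev/null
python3 -m crank '{"dp":[[0,0,-0.3],[0,0,-0.6],[0,0,-1],[0,0,-1],[0,0,-1]],"twist":[0,0,0,0,0]}'
python3 -m crank '{"dp":[[-0.5,0,-0.8],[-0.9,0,-0.4],[-1,0,0],[-0.3,0,0],[0,0,0]],"twist":[0,0,0,0,0]}'
python3 - <<'E'
from chk import *
s=snap('wrist','w6');P=cloud(s);z=P[...,2]
rect(P,around(P,485,-299,60)&(z>94)&(z<106),'bar top')
w=(s['image'].min(-1)>190)&around(P,485,-299,70)&(z>94)&(z<106)
rect(P,w,'white line')
s=snap('top','top6');P=cloud(s);z=P[...,2]
rect(P,around(P,547,7,130)&(z>138)&(z<152),'posts')
E
```

```text
time_s: 20.12
position: [483.6, -300.0, 246.9]
ee_rot: [3.124, -0.328, 0.0]
wrist_force: [0.7, -0.4, 0.3]
gripper_width: 1.0
grasp_force: 0.0
time_s: 20.53
position: [376.3, -277.3, 293.8]
ee_rot: [3.123, -0.33, 0.002]
wrist_force: [0.3, -0.1, 0.7]
gripper_width: 1.0
grasp_force: 0.0
[ 376.33523278 -277.26149817  293.75893626] ang y -102.0553498024017 z [ 0.0012 -0.0013 -1.    ] [ 0.3 -0.1  0.7]
units to go [ 2.702 -7.822  2.34 ]
bar top 1034 z [ 98.2  99.8 101.3] [ 483.6 -299. ] [13.7 64.8] 77.72
white line 80 z [ 99.4 100.8 101.9] [ 499.4 -302.3] [ 1.9 28.4] 78.09
posts 423 z [138.8 142.8 148.8] [547.    7.4] [200.  149.8] 13.73
```

View pics/w6.png

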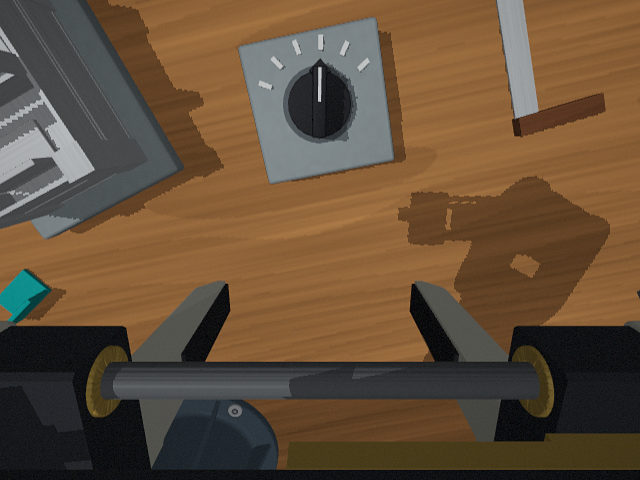

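The pointer (320,75) is on the fourth mark (320,42) counting from the left, the tray is seated, and the robot is clear of everything.

```bash
python3 -c "
from plant import workorder; print(workorder.job_done())"
```

```text
the job is handed in; nothing more can be done
None
```

The upper tray sits flush on the lower tray and has been let go, the selector is at its fourth mark, and the job is handed in; the hand-in returned no verdict.

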